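Reset the slack gas valve to one true turn open

TASK

Close the gate valve on the bench gas line: turn its handwheel clockwise until you feel the gate come home on its seat, without forcing it. Then open it by one full turn of the nut that drives the stem: the wheel is worn and loose on that nut, so take up the slack first and count the turn only from where the wheel begins to pull the stem. Finally let go of the wheel, and leave the other things on the bench where they are.

Things in the scene. Friction and masses are not known exactly. Their poses are not given: they have to be found in the camera images.
- valve: brass gate valve bolted to the bench between two copper pipe stubs (216 mm apart, along its y axis), about 0.2 m high with its wheel; origin on the bench, on the upright axis of stem and wheel; z up. At the start the gate is between a quarter and a little over half a turn of the nut off its seat. When let go, nut and wheel stay where they are.
- wheel_centre (a point): centre of the dark steel handwheel, on the valve's axis, 146 mm above the bench (constant). Rim: centre-line radius 65 mm, 14 mm thick; four spokes. Clockwise seen from above closes, counter-clockwise opens. No part of its own: fixed to the valve body.
- drive_nut (a point): the nut under the wheel's hub, on the axis. The worn wheel sits loosely on it: after each reversal the wheel turns almost freely (about 0.4 N at the handle) through a slack of more than a quarter and less than half a turn before it takes the nut along and the stem moves; at the start it lies anywhere in its slack. Driving the nut takes about 7 N at the handle, either way.
- gate_seat (a point): where the gate seats, inside the body on the axis. The seat is springy: from first touch, the push needed at the handle grows from 7 N by about 30 N for each further radian of wheel; at 10 to 16 N the gate is well home; above about 24 N, some 0.6 rad past first touch, it is jammed and spoilt.
- handle_top (a point): centre of the top face of the upright wooden crank handle on the wheel's rim: round, 21 mm in diameter, 50 mm high, its top 209 mm and its foot 159 mm above the bench, its axis 65 mm from the wheel's axis. It spins freely on its own pin, so the hand that holds it need not turn. The point's x and y axes spin with it and mean nothing.
- stem_tip (a point): top of the threaded steel stem (12 mm in diameter) standing up through the middle of the wheel, 170 to 185 mm above the bench. It does not turn (forcing the gate into its seat twists it a little); it rises 4 mm for each turn of the nut in the opening direction, sinks as the valve closes, and stays still while the wheel only runs through its slack. Its exact height with the gate seated is not known.
- roller_rest: bystander: steel roller rest: 90 mm round foot, post, two dark rubber wheels at the top, 132 mm high; origin under its foot
- graphite_pad: bystander: flat dark graphite pad 100 x 75 x 14 mm; origin under its centre
- firebrick: bystander: pale brick 114 x 64 x 40 mm; origin under its centre
- cradle: bystander: copper V trough 130 mm long on a steel post and foot, 70 mm high; origin under its foot
- paddle: bystander: graphite paddle, 240 mm long with a round wooden grip, lying on the bench; origin under its middle
- glass_cup: bystander: amber glass cup, 66 mm across the mouth, 70 mm high; origin under its centre
- small_tin: bystander: open metal tin, 60 mm across, 60 mm high; origin under its centre

How it is judged:
By the outcome, as a careful person would: the job done as asked, in the order asked, and still so for the second after the job is handed in, with the robot touching nothing.
It also fails if it takes over 72 s, if anything falls off the work surface, if the arm or the gripper's body presses on something with over 40 N, if the wrist force passes 120 N, or if a joint passes its speed limit or range.

ROBOT

A 6-joint arm with a two-finger parallel gripper is mounted at the origin on the work surface. World frame = base frame: x ahead of the robot, y to its left, z up, the work surface at z = 0. Lengths are in mm, angles in rad, forces in N, time in s.
With the tool pointing down it reaches from about 350 to 875 mm from the base axis. Payload 4.2 kg.
Tool frame: the origin (TCP) lies on the centre line of the jaws, within the pads' length; the fingertips stand 8 mm ahead of it and the grasp point (between the pads) lies 11 mm behind it; z points along the fingers, y is the line along which they close (so a half turn about z gives the same grasp; the last joint's range is limited). The gripper opens to 87 mm and grips with 3 to 60 N. Pads are 19 mm wide; open, the fingers measure 117 mm over their backs; the gripper's body (75 mm by 190 mm) begins 51 mm behind the grasp point.
Start: joints at [-0.93, 0.385, 0.008, 0, -1.194, -0.259], TCP at [232.883, -579.97, 230.55] pointing down, gripper open.
Joint ranges: [-3.14, 3.14], [-1.21, 2.06], [-1.07, 1.41], [-3.16, 2.05], [-2.99, -0.16], [-3.1, 3.1]. Speed limits (rad/s): [2.79, 2.79, 3.14, 3.14, 3.14, 3.14].

INTERFACE

Orientations are given as a rotation vector (axis times angle).
In Python, from workcell import bot, capture, get_calibration, job, finder gives the robot as it stands.
- The arm moves only by the tool carry_out, never from a script. Its argument "commands" is text: rows parted by semicolons, each of 5 numbers parted by spaces: the closure, from 0 (fully open) to 1 (shut), then the shift along the tool's x, y, z in cm, then the turn about the tool's z in rad. A call has 1 to 10 rows; each row shifts and turns the commanded pose from where the row before left it, along the tool's axes as they then stand; what a row does not reach is not made up. A row lasts 1/8 s, in which the tool goes at most 62.5 mm and 10.7 degrees, less where a joint would pass 70% of its speed; a pose out of reach is approached as far as the arm can. A call is refused whole if a number of a shift passes 6.25 or a number of a turn 0.188, either way. A call with a gripper value outside its range is refused whole. The fingers move at their own pace and stop on an object; "squeeze" is the grip in N (left out, the last holds). Time passes only in rows, so rows that do not move let the fingers close. It gives the time, the measured TCP pose, the force, the opening and the grip force at its end, in the units of the state.
- bot.read_state(): the state, without advancing time (a new reading comes with each control period).
- capture(name): name is "scene" or "top" or "wrist"; returns the picture (480x640x3 uint8, red, green, blue); there is no depth.
- get_calibration(name): a dict with "camera_matrix" (3x3 intrinsics, pixels), "view" (4x4, takes a point from world to camera coordinates). Camera axes: x right, y down, z forward; pixel columns grow to the right and rows downward; lengths in mm; the calibration is good to about 2 mm. A picture is of the moment at which its call begins: read the wrist's pose just before it. get_calibration takes no time and is no camera call; for the wrist camera it gives the pose at the moment of the call.
- job.finish_job(): hands the job in; it is judged then, once.
Trained networks look in the newest picture that a camera, given by its name, has taken for a name from the list of things; names that differ only in an ending like _2 or _b are one class to them, and where a whole thing is asked for, a point or a joint stands for the part that bears it (a point fixed in the world has none). Each returns a list of dicts, best first, with "conf" (0 to 1); they miss things now and then, are a little off and sometimes report something else, mostly with a low value. They report only what shows in the picture. A call takes as long as a camera call.
- finder.masks_of(camera, query): "pixels" (480x640 bool, what is visible of it) and "extent" ([left, top, right, bottom] in pixels, round what is visible of it).
The state is a dict: "time": time; "qpos": joint angles; "qvel": joint speeds; "joint_torque": joint torques, N m; "position": TCP position; "eef_rot": TCP orientation; "force": force on the tool from outside, world axes, zero at the start; "wrist_torque": the same for the moment, N m; "opening": finger opening in mm; "finger_force": force on a finger pad.
Only numpy, scipy, OpenCV 4.12 (cv2) and the standard library are available. Lean on these libraries where they do the work, as an engineer would, in place of code of your own. Each camera call takes 0.05 s, during which the arm holds its last target. There are 200 camera calls.

## Working session

There is one attempt and no reset: what is moved stays moved. The work goes in short steps, Python scripts to look and compute and a tool call to move; the robot and the scene stay as the last step left them, time stands still between calls to the robot, and variables do not carry over. Pictures are saved under pics/ and viewed, at most 10 in all, crops included, and the job is handed in when it is done.

Besides the shell and the picture viewer there is one more tool, called after "Request:" as name(argument=value, ...), one argument or row to a line, values as JSON. carry_out: Moves the arm, as the interface text tells. Its arguments: {"type":"object","properties":{"commands":{"type":"string"},"squeeze":{"type":"number"}},"required":["commands"]}

```bash
mkdir -p pics; ls
python3 - <<'E'
from workcell import bot, capture, get_calibration, finder
import cv2,numpy as np
s=bot.read_state();print(s)
a=capture("scene");b=capture("top")
cv2.imwrite("pics/a.png",a[:,:,::-1]);cv2.imwrite("pics/b.png",b[:,:,::-1])
for c in("scene","top"):
  g=get_calibration(c);print(c,np.round(g["camera_matrix"],1).tolist(),np.round(g["view"],3).tolist())
  for q in("valve","handle_top","stem_tip"):
    for m in finder.masks_of(c,q)[:3]:
      p=np.argwhere(m["pixels"]);print(c,q,round(m["conf"],2),m["extent"],p.mean(0)[::-1])
E
```

```text
pics
{'time': 0.0, 'qpos': array([-9.30379292e-01,  3.85533954e-01,  6.61875500e-03, -5.01932337e-04,
       -1.19403400e+00, -2.58633415e-01]), 'qvel': array([-1.00203495e-03, -1.11138225e-03,  1.26022523e-04, -7.92780477e-04,
        2.50603935e-06, -9.67702904e-04]), 'joint_torque': array([-3.40986926e-04, -3.90665209e+01,  1.87402242e+01,  4.22004998e+00,
        1.09232770e-02, -1.92311063e-04]), 'position': array([ 232.67010492, -579.4294576 ,  229.47005088]), 'eef_rot': array([ 0.59568511, -3.08407437, -0.00336365]), 'force': array([ 0.32420357, -0.38411116, -0.56457966]), 'wrist_torque': array([ 0.01616059, -0.03495941, -0.00734211]), 'finger_force': 0.0, 'opening': 87.5419724311798}
scene [[505.2, 0.0, 323.2], [0.0, 505.2, 238.2], [0.0, 0.0, 1.0]] [[-0.691, 0.723, -0.013, 348.357], [0.449, 0.414, -0.792, -141.154], [-0.567, -0.553, -0.611, 1678.64], [0.0, 0.0, 0.0, 1.0]]
scene valve 0.62 [333.4, 215.5, 398.0, 325.9] [365.92810651 270.83076923]
scene valve 0.18 [491.4, 307.0, 523.3, 337.5] [505.40239044 322.86985392]
scene handle_top 0.64 [364.5, 216.5, 373.2, 231.3] [368.71724138 221.85517241]
scene handle_top 0.2 [332.9, 214.4, 399.3, 324.0] [365.80504365 271.23601681]
scene stem_tip 0.5 [363.7, 238.6, 367.5, 247.3] [366.15789474 243.5       ]
top [[559.9, 0.0, 312.8], [0.0, 559.9, 239.4], [0.0, 0.0, 1.0]] [[0.024, -1.0, -0.006, 49.494], [-0.996, -0.023, -0.087, 567.438], [0.087, 0.008, -0.996, 1715.936], [0.0, 0.0, 0.0, 1.0]]
top valve 0.74 [246.9, 231.4, 322.9, 281.1] [284.6222664  258.21520875]
top valve 0.39 [161.1, 233.7, 185.2, 254.9] [171.60465116 244.36175711]
top handle_top 0.63 [292.6, 269.9, 300.5, 278.6] [295.19047619 275.07142857]
top handle_top 0.57 [337.2, 254.2, 363.2, 294.0] [348.11925287 273.55316092]
```

View pics/a.png

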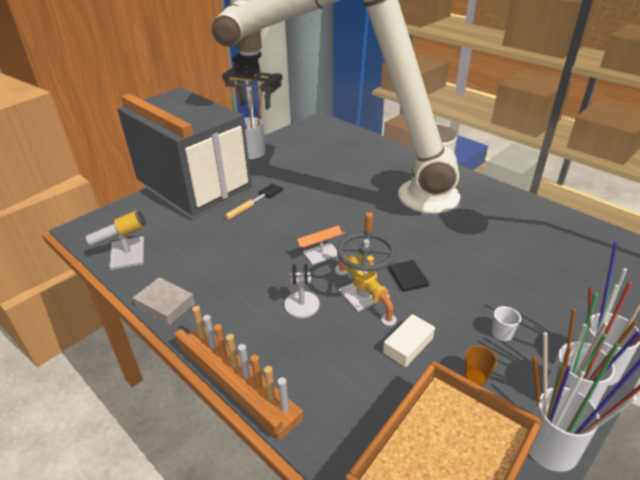

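View pics/b.png

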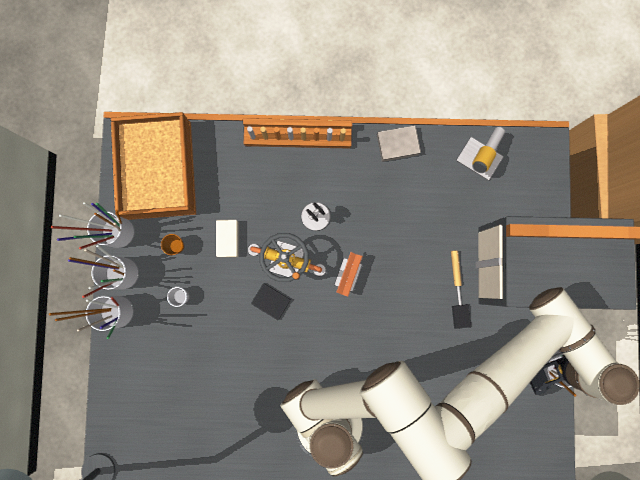

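```bash
cat > h.py <<'E'
from workcell import bot, capture, get_calibration, job, finder
import cv2,numpy as np
from scipy.spatial.transform import Rotation as R
def ray(c,uv,z):
    g=get_calibration(c);V=np.array(g["view"]);K=np.array(g["camera_matrix"])
    o=-V[:3,:3].T@V[:3,3];d=V[:3,:3].T@np.linalg.inv(K)@[*uv,1];return o+d*(z-o[2])/d[2]
def proj(c,p):
    g=get_calibration(c);V=np.array(g["view"]);q=np.array(g["camera_matrix"])@(V[:3,:3]@p+V[:3,3]);return q[:2]/q[2]
def totool(dw):
    s=bot.read_state();return R.from_rotvec(s["eef_rot"]).inv().apply(dw)/10
E
python3 - <<'E'
from h import *
a=cv2.imread("pics/a.png");b=cv2.imread("pics/b.png")
print("h scene",ray("scene",(369,214.5),209),"h top",ray("top",(295.2,275.1),205))
print("stem scene",ray("scene",(366,239),178)); print("wheel top",ray("top",(284.5,257),146),"wheel scene",ray("scene",(366,251.5),146))
s=bot.read_state();print(R.from_rotvec(s["eef_rot"]).as_matrix().round(3))
A=cv2.resize(a[200:330,290:450],None,fx=4,fy=4,interpolation=cv2.INTER_CUBIC)
B=cv2.resize(b[215:315,230:370],None,fx=5,fy=5,interpolation=cv2.INTER_CUBIC)
cv2.imwrite("pics/c.png",B);cv2.imwrite("pics/d.png",A)
E
```

```text
h scene [452.81651421 109.46760332 209.        ] h top [449.89381711 107.69062523 205.        ]
stem scene [501.3192705  141.99793149 178.        ]
wheel top [502.6238717  142.15625686 146.        ] wheel scene [506.6355581  148.02992235 146.        ]
[[-0.928 -0.373 -0.   ]
 [-0.373  0.928  0.   ]
 [ 0.     0.    -1.   ]]
```

View pics/c.png

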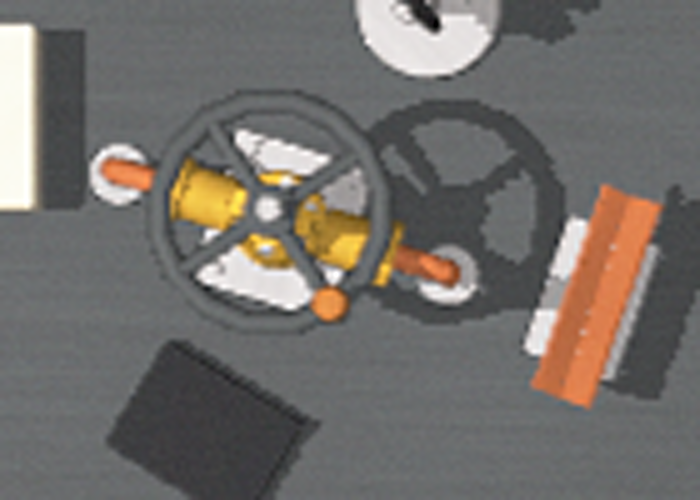

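The top crop shows the wheel centre at about (283.6, 256.6) and the handle at about (296, 275.6). That puts the handle near (450, 107) and the wheel axis near (502, 143).

Request:
carry_out(
  commands="0 0 0 -5 0;0 -1 1.2 -2 0;0 -2.4 3 0 0;0 -2.4 3 0 0;0 -2.4 3 0 0;0 -2.4 3 0 0;0 -2.4 3 0 0;0 -2.4 3 0 0;0 -2.4 3 0 0;0 -2.4 3 0 0",
  squeeze=15,
)

```text
time: 1.65
position: [326.2, -269.1, 300.4]
eef_rot: [-0.596, 3.084, 0.0]
force: [-0.1, -0.3, 0.3]
opening: 86.9
finger_force: 0.0
```

Request:
carry_out(
  commands="0 -2.4 3 0 0;0 -2.4 3 0 0;0 -2.4 3 0 0;0 -2.4 3 0 0;0 -2.4 3 0 0;0 -2.4 3 0 0;0 -2.4 3 0 0;0 -2.4 3 0 0;0 0 0 0 0;0 0 0 0 0",
)

```text
time: 2.9
position: [414.5, 23.3, 300.3]
eef_rot: [0.597, -3.084, -0.0]
force: [0.0, 1.2, 0.0]
opening: 87.0
finger_force: 0.0
```

Run:
```python
from h import *
s=bot.read_state();print(s["time"],s["position"],s["eef_rot"],s["force"])
w=capture("wrist");cv2.imwrite("pics/w1.png",w[:,:,::-1])
for q in("handle_top","stem_tip"):
  for m in finder.masks_of("wrist",q)[:2]:
    p=np.argwhere(m["pixels"]).mean(0)[::-1];print(q,m["conf"],m["extent"],p,ray("wrist",p,209 if q[0]=="h" else 178))
print(proj("wrist",[450,107.5,209]),proj("wrist",[502,142,178]))
```

```text
2.9 [414.52429822  23.33520689 300.33346523] [ 5.96763816e-01 -3.08374838e+00 -1.70091516e-04] [0.01884562 1.19423818 0.00268678]
handle_top 0.46 [399.8, 333.3, 422.5, 343.8] [411.37894737 336.77368421] [455.30478124 108.72388769 209.        ]
[413.11435046 329.96000531] [415.28788062 377.55224256]
```

View pics/w1.png

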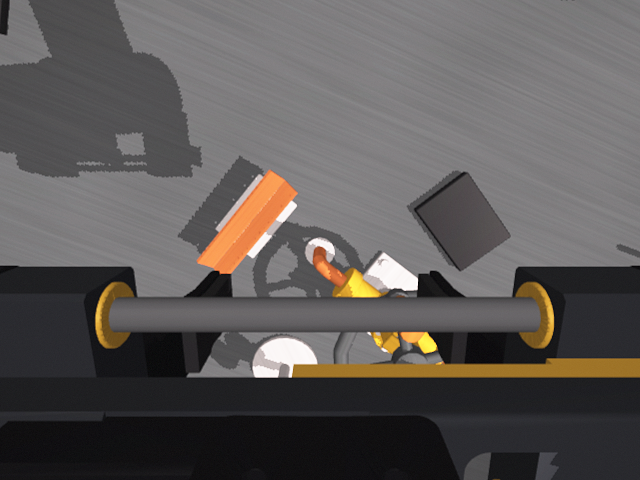

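The wrist view shows the handle half hidden behind the gripper bar at about (411, 337). That agrees with (452, 108) from the fixed cameras.

Request:
carry_out(
  commands="0 -3.3 3.25 0 0;0 -3.3 3.25 0 0;0 0 0 0 0;0 0 0 4 0;0 0 0 3 0;0 0 0 3 0;0 0 0 2.6 0;0 0 0 0 0;0 0 0 0 0",
)

```text
time: 4.18
position: [452.9, 108.0, 175.8]
eef_rot: [-0.595, 3.083, 0.0]
force: [0.2, -0.1, 0.1]
opening: 86.9
finger_force: 0.0
```

Run:
```python
from h import *
s=bot.read_state();print(s["time"],s["position"],s["eef_rot"],s["force"],s["wrist_torque"])
w=capture("wrist");cv2.imwrite("pics/w2.png",w[:,:,::-1])
```

```text
4.175 [452.91131173 108.03209839 175.77988109] [-5.94870922e-01  3.08270923e+00  4.04071452e-04] [ 0.22047146 -0.14944116  0.12939047] [-0.00677142 -0.02435851 -0.01117928]
```

View pics/w2.png

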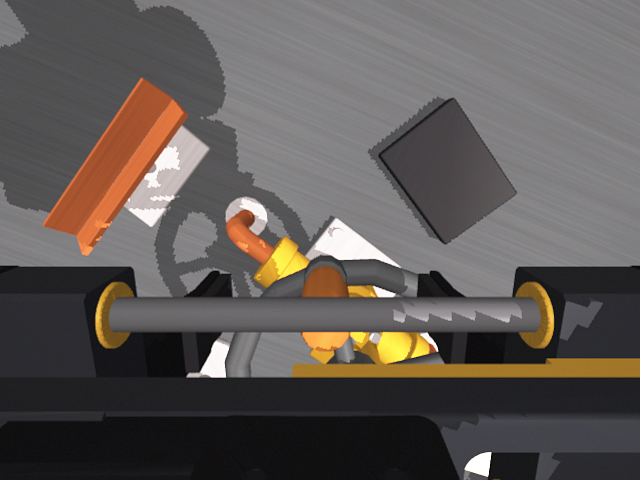

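The handle sits centred between the open fingers (column ~325), so I'll close on it.

Request:
carry_out(
  commands="1 0 0 0 0;1 0 0 0 0;1 0 0 0 0;1 0 0 0 0;1 0 0 0 0;1 0 0 0 0",
  squeeze=40,
)

```text
time: 4.97
position: [452.2, 108.3, 174.5]
eef_rot: [0.596, -3.084, -0.0]
force: [0.3, -1.0, -0.2]
opening: 34.5
finger_force: 0.0
```

```bash
cat >> h.py <<'E'
import json,sys
def st():
    s=bot.read_state();p=s["position"];f=s["force"]
    print("t %.2f"%s["time"],p.round(1),"F",f.round(1),"open %.1f ff %.1f"%(s["opening"],s["finger_force"]));return p,f
def rows(C,r,a0,a1,n,p0=None,z=0,w0=None):
    """cm tool rows along circle a0->a1 (deg) from commanded p0"""
    s=bot.read_state();M=R.from_rotvec(s["eef_rot"]);M=R.from_rotvec([0.5955,-3.0836,0])
    A=np.radians(np.linspace(a0,a1,n+1));P=np.c_[C[0]+r*np.cos(A),C[1]+r*np.sin(A)]
    if p0 is not None:P[0]=p0[:2]
    d=np.diff(P,axis=0);t=M.inv().apply(np.c_[d,np.zeros(n)])/10
    print(";".join("1 %.2f %.2f 0 0"%(x,y) for x,y,_ in t),"END",P[-1].round(1))
E
python3 -c "
from h import *
p,f=st();C=np.array([502,143]);d=p[:2]-C;a=np.degrees(np.arctan2(d[1],d[0]));print(a,np.hypot(*d));rows(C,65,a,a-30,6,p)"
```

```text
t 4.97 [452.2 108.3 174.5] F [ 0.3 -1.  -0.2] open 34.5 ff 0.0
-145.15008018534917 60.65234618938705
1 0.53 0.46 0 0;1 0.05 0.56 0 0;1 0.00 0.57 0 0;1 -0.04 0.57 0 0;1 -0.09 0.56 0 0;1 -0.14 0.55 0 0 END [437.2 137.5]
```

Fingers are still closing.

Request:
carry_out(
  commands="1 0 0 0 0;1 0 0 0 0;1 0 0 0 0;1 0 0 0 0",
)

```text
time: 5.48
position: [452.2, 108.3, 174.5]
eef_rot: [0.596, -3.084, 0.0]
force: [0.2, -1.2, 0.7]
opening: 19.8
finger_force: 40.0
```

```bash
python3 -c "
from h import *
st();capture('scene');capture('top')
for c in('scene','top'):
  for m in finder.masks_of(c,'handle_top')[:2]: print(c,m['conf'],m['extent'])
w=capture('wrist');cv2.imwrite('pics/w3.png',w[230:400,:,::-1])
"
```

```text
t 5.47 [452.2 108.3 174.5] F [ 0.2 -1.2  0.7] open 19.8 ff 40.0
scene 0.57 [382.3, 315.6, 436.6, 364.8]
```

View pics/w3.png

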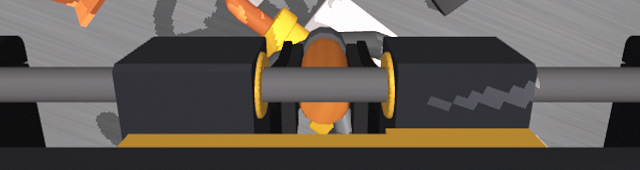

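Handle gripped upright between the pads. Now a first clockwise arc.

```bash
python3 -c "
from h import *
p,f=st();rows([505.5,145.5],65,-145.1,-175,6,p)"
```

```text
t 5.72 [452.2 108.3 174.5] F [-1.3 -0.9 -0.3] open 19.9 ff 40.0
1 0.10 0.56 0 0;1 0.05 0.56 0 0;1 0.01 0.57 0 0;1 -0.04 0.56 0 0;1 -0.09 0.56 0 0;1 -0.14 0.55 0 0 END [440.7 139.8]
```

Request:
carry_out(
  commands="1 0.10 0.56 0 0;1 0.05 0.56 0 0;1 0.01 0.57 0 0;1 -0.04 0.56 0 0;1 -0.09 0.56 0 0;1 -0.14 0.55 0 0;1 0 0 0 0",
)

```text
time: 6.6
position: [440.8, 140.5, 174.5]
eef_rot: [-0.597, 3.084, 0.0]
force: [-0.1, 0.3, -0.9]
opening: 19.9
finger_force: 40.0
```

```bash
cat >> h.py <<'E'
def ev(C=(505.5,145.5)):
    p,f=st();d=p[:2]-C;a=np.arctan2(d[1],d[0]);r=np.hypot(*d)
    F=np.mean([bot.read_state()["force"] for _ in range(5)],0)
    print("ang %.1f r %.1f  Fradial %.1f  Fccw %.1f"%(np.degrees(a),r,F[0]*np.cos(a)+F[1]*np.sin(a),-F[0]*np.sin(a)+F[1]*np.cos(a)));return p,a
E
python3 -c "
from h import *
ev();rows([505.5,145.5],65,-175,-205,6)"
```

```text
t 6.60 [440.8 140.5 174.5] F [-0.1  0.3 -0.9] open 19.9 ff 40.0
ang -175.6 r 64.9  Fradial 0.0  Fccw -0.3
1 -0.19 0.53 0 0;1 -0.23 0.52 0 0;1 -0.28 0.49 0 0;1 -0.32 0.47 0 0;1 -0.36 0.44 0 0;1 -0.40 0.41 0 0 END [446.6 173. ]
```

Request:
carry_out(
  commands="1 -0.19 0.53 0 0;1 -0.23 0.52 0 0;1 -0.28 0.49 0 0;1 -0.32 0.47 0 0;1 -0.36 0.44 0 0;1 -0.40 0.41 0 0;1 0 0 0 0",
)

```text
time: 7.48
position: [447.0, 173.6, 174.5]
eef_rot: [-0.597, 3.084, 0.0]
force: [2.4, -0.3, -0.4]
opening: 19.8
finger_force: 40.0
```

```bash
python3 -c "
from h import *
ev();rows([505.5,145.5],65,-205,-235,6)"
```

```text
t 7.47 [447.  173.6 174.5] F [ 2.4 -0.3 -0.4] open 19.8 ff 40.0
ang 154.3 r 65.0  Fradial -2.3  Fccw -0.8
1 -0.43 0.37 0 0;1 -0.46 0.33 0 0;1 -0.49 0.29 0 0;1 -0.51 0.25 0 0;1 -0.53 0.20 0 0;1 -0.55 0.15 0 0 END [468.2 198.7]
```

Request:
carry_out(
  commands="1 -0.43 0.37 0 0;1 -0.46 0.33 0 0;1 -0.49 0.29 0 0;1 -0.51 0.25 0 0;1 -0.53 0.20 0 0;1 -0.55 0.15 0 0;1 0 0 0 0",
)

```text
time: 8.35
position: [465.9, 197.2, 174.0]
eef_rot: [0.594, -3.077, 0.005]
force: [-4.6, -4.2, 4.7]
opening: 20.1
finger_force: 40.0
```

```bash
python3 -c "
from h import *
ev();rows([505.5,145.5],65,-235,-260,5)"
```

```text
t 8.35 [465.9 197.2 174. ] F [-4.6 -4.2  4.7] open 20.1 ff 40.0
ang 127.5 r 65.1  Fradial -0.5  Fccw 6.2
1 -0.56 0.10 0 0;1 -0.56 0.06 0 0;1 -0.57 0.01 0 0;1 -0.57 -0.04 0 0;1 -0.56 -0.09 0 0 END [494.2 209.5]
```

Request:
carry_out(
  commands="1 -0.56 0.10 0 0;1 -0.56 0.06 0 0;1 -0.57 0.01 0 0;1 -0.57 -0.04 0 0;1 -0.56 -0.09 0 0;1 0 0 0 0",
)

```text
time: 9.1
position: [491.8, 209.1, 174.0]
eef_rot: [0.594, -3.078, 0.002]
force: [-6.5, -0.8, 4.1]
opening: 20.2
finger_force: 40.0
```

```bash
python3 -c "
from h import *
ev();rows([505.5,145.5],65,-260,-285,5)"
```

```text
t 9.10 [491.8 209.1 174. ] F [-6.5 -0.8  4.1] open 20.2 ff 40.0
ang 102.2 r 65.1  Fradial 0.6  Fccw 6.6
1 -0.55 -0.14 0 0;1 -0.53 -0.19 0 0;1 -0.52 -0.23 0 0;1 -0.49 -0.28 0 0;1 -0.47 -0.32 0 0 END [522.3 208.3]
```

Request:
carry_out(
  commands="1 -0.55 -0.14 0 0;1 -0.53 -0.19 0 0;1 -0.52 -0.23 0 0;1 -0.49 -0.28 0 0;1 -0.47 -0.32 0 0;1 0 0 0 0",
)

```text
time: 9.85
position: [520.2, 209.0, 174.0]
eef_rot: [0.594, -3.08, -0.001]
force: [-5.8, 1.5, 3.0]
opening: 19.7
finger_force: 40.0
```

```bash
python3 -c "
from h import *
ev();rows([505.5,145.5],65,-285,-305,4)"
```

```text
t 9.85 [520.2 209.  174. ] F [-5.8  1.5  3. ] open 19.7 ff 40.0
ang 77.0 r 65.2  Fradial 0.2  Fccw 6.0
1 -0.44 -0.36 0 0;1 -0.41 -0.40 0 0;1 -0.37 -0.43 0 0;1 -0.33 -0.46 0 0 END [542.8 198.7]
```

Request:
carry_out(
  commands="1 -0.44 -0.36 0 0;1 -0.41 -0.40 0 0;1 -0.37 -0.43 0 0;1 -0.33 -0.46 0 0;1 0 0 0 0",
)

```text
time: 10.48
position: [541.1, 200.2, 174.1]
eef_rot: [0.595, -3.081, -0.003]
force: [-6.1, 2.9, 2.6]
opening: 20.3
finger_force: 40.0
```

```bash
python3 -c "
from h import *
ev();rows([505.5,145.5],65,-305,-325,4)"
```

```text
t 10.47 [541.1 200.2 174.1] F [-6.1  2.9  2.6] open 20.3 ff 40.0
ang 57.0 r 65.3  Fradial -0.8  Fccw 6.7
1 -0.29 -0.49 0 0;1 -0.25 -0.51 0 0;1 -0.20 -0.53 0 0;1 -0.15 -0.55 0 0 END [558.7 182.8]
```

Request:
carry_out(
  commands="1 -0.29 -0.49 0 0;1 -0.25 -0.51 0 0;1 -0.20 -0.53 0 0;1 -0.15 -0.55 0 0;1 0 0 0 0",
)

```text
time: 11.1
position: [557.6, 184.9, 174.2]
eef_rot: [0.595, -3.083, -0.005]
force: [-3.8, 4.2, 1.9]
opening: 20.2
finger_force: 40.0
```

```bash
python3 -c "
from h import *
ev();rows([505.5,145.5],65,-325,-340,3)"
```

```text
t 11.10 [557.6 184.9 174.2] F [-3.8  4.2  1.9] open 20.2 ff 40.0
ang 37.1 r 65.3  Fradial -0.5  Fccw 5.7
1 -0.10 -0.56 0 0;1 -0.06 -0.56 0 0;1 -0.01 -0.57 0 0 END [566.6 167.7]
```

Request:
carry_out(
  commands="1 -0.10 -0.56 0 0;1 -0.06 -0.56 0 0;1 -0.01 -0.57 0 0;1 0 0 0 0",
)

```text
time: 11.6
position: [565.9, 170.3, 174.3]
eef_rot: [0.596, -3.084, -0.006]
force: [-4.1, 5.0, 1.1]
opening: 19.9
finger_force: 40.0
```

```bash
python3 -c "
from h import *
ev();rows([505.5,145.5],65,-340,-355,3)"
```

```text
t 11.60 [565.9 170.3 174.3] F [-4.1  5.   1.1] open 19.9 ff 40.0
ang 22.3 r 65.3  Fradial -1.9  Fccw 6.2
1 0.04 -0.57 0 0;1 0.09 -0.56 0 0;1 0.14 -0.55 0 0 END [570.3 151.2]
```

Request:
carry_out(
  commands="1 0.04 -0.57 0 0;1 0.09 -0.56 0 0;1 0.14 -0.55 0 0;1 0 0 0 0",
)

```text
time: 12.1
position: [570.2, 154.1, 174.5]
eef_rot: [-0.596, 3.084, 0.007]
force: [-2.7, 6.3, 0.7]
opening: 19.6
finger_force: 40.0
```

```bash
python3 -c "
from h import *
ev();rows([505.5,145.5],65,-355,-370,3)"
```

```text
t 12.10 [570.2 154.1 174.5] F [-2.7  6.3  0.7] open 19.6 ff 40.0
ang 7.6 r 65.3  Fradial -1.9  Fccw 6.6
1 0.19 -0.53 0 0;1 0.23 -0.52 0 0;1 0.28 -0.49 0 0 END [569.5 134.2]
```

Request:
carry_out(
  commands="1 0.19 -0.53 0 0;1 0.23 -0.52 0 0;1 0.28 -0.49 0 0;1 0 0 0 0",
)

```text
time: 12.6
position: [570.3, 137.6, 174.7]
eef_rot: [-0.596, 3.081, 0.008]
force: [-0.2, 6.3, -0.3]
opening: 20.1
finger_force: 40.0
```

```bash
python3 -c "
from h import *
ev();rows([505.5,145.5],65,-370,-385,3)"
```

```text
t 12.60 [570.3 137.6 174.7] F [-0.2  6.3 -0.3] open 20.1 ff 40.0
ang -7.0 r 65.2  Fradial -1.0  Fccw 6.2
1 0.32 -0.47 0 0;1 0.36 -0.44 0 0;1 0.40 -0.41 0 0 END [564.4 118. ]
```

Request:
carry_out(
  commands="1 0.32 -0.47 0 0;1 0.36 -0.44 0 0;1 0.40 -0.41 0 0;1 0 0 0 0",
)

```text
time: 13.1
position: [566.3, 122.3, 174.9]
eef_rot: [-0.595, 3.078, 0.01]
force: [0.8, 8.4, -1.2]
opening: 20.0
finger_force: 40.0
```

```bash
python3 -c "
from h import *
ev();rows([505.5,145.5],65,-385,-400,3)"
```

```text
t 13.10 [566.3 122.3 174.9] F [ 0.8  8.4 -1.2] open 20.0 ff 40.0
ang -20.9 r 65.1  Fradial -2.3  Fccw 8.1
1 0.43 -0.37 0 0;1 0.46 -0.33 0 0;1 0.49 -0.29 0 0 END [555.3 103.7]
```

Request:
carry_out(
  commands="1 0.43 -0.37 0 0;1 0.46 -0.33 0 0;1 0 0 0 0;1 0 0 0 0",
)

```text
time: 13.6
position: [562.5, 114.2, 175.2]
eef_rot: [-0.595, 3.073, 0.013]
force: [4.3, 11.8, -2.5]
opening: 20.1
finger_force: 40.0
```

```bash
python3 -c "
from h import *
ev();rows([505.5,145.5],65,-395,-400,2)"
```

```text
t 13.60 [562.5 114.2 175.2] F [ 4.3 11.8 -2.5] open 20.1 ff 40.0
ang -28.8 r 65.1  Fradial -1.9  Fccw 12.4
1 0.24 -0.15 0 0;1 0.25 -0.14 0 0 END [555.3 103.7]
```

Gate home: about 12.4 N at −28.8°, with first touch near −17°. Now I'll reverse through the slack.

```bash
python3 -c "
from h import *
rows([505.5,145.5],65,-395,-315,9)"
```

```text
1 -0.80 0.61 0 0;1 -0.69 0.73 0 0;1 -0.57 0.83 0 0;1 -0.44 0.91 0 0;1 -0.29 0.96 0 0;1 -0.14 1.00 0 0;1 0.02 1.01 0 0;1 0.17 0.99 0 0;1 0.32 0.95 0 0 END [551.5 191.5]
```

Request:
carry_out(
  commands="1 -0.80 0.61 0 0;1 -0.69 0.73 0 0;1 -0.57 0.83 0 0;1 -0.44 0.91 0 0;1 -0.29 0.96 0 0;1 -0.14 1.00 0 0;1 0.02 1.01 0 0;1 0.17 0.99 0 0;1 0.32 0.95 0 0;1 0 0 0 0",
)

```text
time: 14.85
position: [550.9, 192.2, 174.6]
eef_rot: [0.598, -3.084, -0.0]
force: [-0.5, 0.1, -0.2]
opening: 19.8
finger_force: 40.0
```

```bash
python3 -c "
from h import *
ev();rows([505.5,145.5],65,-315,-300,3)"
```

```text
t 14.85 [550.9 192.2 174.6] F [-0.5  0.1 -0.2] open 19.8 ff 40.0
ang 45.8 r 65.1  Fradial -0.3  Fccw 0.4
1 0.25 0.51 0 0;1 0.29 0.49 0 0;1 0.33 0.46 0 0 END [538.  201.8]
```

```bash
python3 -c "
from h import *
rows([505.5,145.5],65,-300,-204,24)"
```

```text
1 0.29 0.35 0 0;1 0.32 0.33 0 0;1 0.34 0.30 0 0;1 0.36 0.28 0 0;1 0.38 0.25 0 0;1 0.39 0.23 0 0;1 0.41 0.20 0 0;1 0.42 0.17 0 0;1 0.43 0.14 0 0;1 0.44 0.11 0 0;1 0.45 0.08 0 0;1 0.45 0.05 0 0;1 0.45 0.01 0 0;1 0.45 -0.02 0 0;1 0.45 -0.05 0 0;1 0.45 -0.08 0 0;1 0.44 -0.11 0 0;1 0.43 -0.14 0 0;1 0.42 -0.17 0 0;1 0.41 -0.20 0 0;1 0.39 -0.23 0 0;1 0.38 -0.25 0 0;1 0.36 -0.28 0 0;1 0.34 -0.30 0 0 END [446.1 171.9]
```

Request:
carry_out(
  commands="1 0.25 0.51 0 0;1 0.29 0.49 0 0;1 0.33 0.46 0 0;1 0 0 0 0",
)

```text
time: 15.35
position: [537.6, 202.0, 174.6]
eef_rot: [0.597, -3.084, -0.0]
force: [-0.4, -0.4, 0.5]
opening: 19.8
finger_force: 40.0
```

Request:
carry_out(
  commands="1 0.29 0.35 0 0;1 0 0 0 0",
)

```text
time: 15.6
position: [533.8, 204.0, 174.5]
eef_rot: [0.596, -3.084, -0.0]
force: [-0.1, -1.1, 0.4]
opening: 19.8
finger_force: 40.0
```

Request:
carry_out(
  commands="1 0.32 0.33 0 0;1 0 0 0 0",
)

```text
time: 15.85
position: [529.6, 205.9, 174.5]
eef_rot: [0.596, -3.084, 0.0]
force: [-0.1, -1.5, -0.1]
opening: 20.2
finger_force: 40.0
```

Request:
carry_out(
  commands="1 0.34 0.30 0 0;1 0 0 0 0",
)

```text
time: 16.1
position: [525.3, 207.4, 174.5]
eef_rot: [0.596, -3.084, 0.0]
force: [-1.7, -1.5, -0.0]
opening: 20.1
finger_force: 40.0
```

Request:
carry_out(
  commands="1 0.36 0.28 0 0;1 0 0 0 0",
)

```text
time: 16.35
position: [520.9, 208.7, 174.5]
eef_rot: [0.596, -3.084, 0.0]
force: [-0.2, -1.1, 0.3]
opening: 19.5
finger_force: 40.0
```

Request:
carry_out(
  commands="1 0.38 0.25 0 0;1 0 0 0 0",
)

```text
time: 16.6
position: [516.5, 209.6, 174.5]
eef_rot: [0.596, -3.084, -0.0]
force: [0.3, -1.2, 0.0]
opening: 20.0
finger_force: 40.0
```

Request:
carry_out(
  commands="1 0.39 0.23 0 0;1 0 0 0 0",
)

```text
time: 16.85
position: [511.9, 210.2, 174.5]
eef_rot: [0.596, -3.084, 0.0]
force: [-0.4, -1.3, -0.5]
opening: 20.2
finger_force: 40.0
```

Request:
carry_out(
  commands="1 0.41 0.20 0 0;1 0 0 0 0",
)

```text
time: 17.1
position: [507.4, 210.5, 174.5]
eef_rot: [0.596, -3.084, 0.0]
force: [-1.1, -1.4, 0.4]
opening: 19.9
finger_force: 40.0
```

Request:
carry_out(
  commands="1 0.42 0.17 0 0;1 0 0 0 0",
)

```text
time: 17.35
position: [502.9, 210.5, 174.5]
eef_rot: [0.596, -3.084, 0.0]
force: [0.2, -3.2, 0.1]
opening: 19.9
finger_force: 40.0
```

Request:
carry_out(
  commands="1 0.43 0.14 0 0;1 0 0 0 0",
)

```text
time: 17.6
position: [498.4, 210.1, 174.5]
eef_rot: [0.596, -3.084, 0.0]
force: [-0.1, -2.9, -0.3]
opening: 19.7
finger_force: 40.0
```

Request:
carry_out(
  commands="1 0.44 0.11 0 0;1 0 0 0 0",
)

```text
time: 17.85
position: [494.2, 209.5, 174.6]
eef_rot: [-0.596, 3.084, -0.0]
force: [0.8, -4.1, -1.1]
opening: 20.1
finger_force: 40.0
```

Request:
carry_out(
  commands="1 0.45 0.08 0 0;1 0 0 0 0",
)

```text
time: 18.1
position: [490.5, 208.7, 174.7]
eef_rot: [-0.596, 3.083, 0.0]
force: [4.1, -4.2, -2.3]
opening: 20.4
finger_force: 40.0
```

Request:
carry_out(
  commands="1 0.45 0.05 0 0;1 0 0 0 0",
)

```text
time: 18.35
position: [486.9, 207.8, 174.8]
eef_rot: [-0.596, 3.081, 0.001]
force: [5.5, -3.4, -3.2]
opening: 19.7
finger_force: 40.0
```

Request:
carry_out(
  commands="1 0.45 0.01 0 0;1 0 0 0 0",
)

```text
time: 18.6
position: [483.5, 206.6, 175.0]
eef_rot: [-0.596, 3.079, 0.002]
force: [8.2, -3.1, -5.0]
opening: 19.9
finger_force: 40.0
```

Request:
carry_out(
  commands="1 0.45 -0.02 0 0;1 0 0 0 0",
)

```text
time: 18.85
position: [479.8, 205.1, 175.1]
eef_rot: [-0.595, 3.078, 0.003]
force: [8.7, -3.4, -5.3]
opening: 19.7
finger_force: 40.0
```

Request:
carry_out(
  commands="1 0.45 -0.05 0 0;1 0 0 0 0",
)

```text
time: 19.1
position: [475.9, 203.3, 175.1]
eef_rot: [-0.595, 3.077, 0.004]
force: [8.0, -2.3, -5.4]
opening: 19.9
finger_force: 40.0
```

Request:
carry_out(
  commands="1 0.45 -0.08 0 0;1 0 0 0 0",
)

```text
time: 19.35
position: [472.2, 201.2, 175.1]
eef_rot: [-0.595, 3.077, 0.005]
force: [9.5, -2.0, -5.5]
opening: 20.0
finger_force: 40.0
```

Request:
carry_out(
  commands="1 0.44 -0.11 0 0;1 0 0 0 0",
)

```text
time: 19.6
position: [468.6, 198.9, 175.1]
eef_rot: [-0.595, 3.076, 0.005]
force: [8.0, -0.3, -5.5]
opening: 20.2
finger_force: 40.0
```

```bash
python3 -c "
from h import *
ev()
P=np.array([[502.9,210.5,.2,-3.2],[498.4,210.1,-.1,-2.9],[494.2,209.5,.8,-4.1],[490.5,208.7,4.1,-4.2],[486.9,207.8,5.5,-3.4]])
for x,y,a,b in P:
  t=np.arctan2(y-145.5,x-505.5);print('%.1f Fccw %.1f Fr %.1f'%(np.degrees(t),-a*np.sin(t)+b*np.cos(t),a*np.cos(t)+b*np.sin(t)))
C=[505.5,145.3]
for k in range(4): rows(C,65,128+90*k-8*k,128+82*(k+1),10)
"
```

```text
t 19.60 [468.6 198.9 175.1] F [ 8.  -0.3 -5.5] open 20.2 ff 40.0
ang 124.7 r 64.9  Fradial -4.8  Fccw -6.4
92.3 Fccw -0.1 Fr -3.2
96.3 Fccw 0.4 Fr -2.9
100.0 Fccw -0.1 Fr -4.2
103.4 Fccw -3.0 Fr -5.0
106.6 Fccw -4.3 Fr -4.8
1 0.87 -0.32 0 0;1 0.82 -0.44 0 0;1 0.75 -0.55 0 0;1 0.66 -0.66 0 0;1 0.56 -0.74 0 0;1 0.45 -0.81 0 0;1 0.33 -0.87 0 0;1 0.20 -0.91 0 0;1 0.07 -0.93 0 0;1 -0.07 -0.93 0 0 END [449.2 112.8]
1 -0.20 -0.91 0 0;1 -0.32 -0.87 0 0;1 -0.45 -0.82 0 0;1 -0.56 -0.74 0 0;1 -0.66 -0.66 0 0;1 -0.74 -0.56 0 0;1 -0.82 -0.44 0 0;1 -0.87 -0.32 0 0;1 -0.91 -0.20 0 0;1 -0.93 -0.06 0 0 END [529.8  85. ]
1 -0.93 0.07 0 0;1 -0.91 0.20 0 0;1 -0.87 0.33 0 0;1 -0.81 0.45 0 0;1 -0.74 0.56 0 0;1 -0.65 0.66 0 0;1 -0.55 0.75 0 0;1 -0.44 0.82 0 0;1 -0.32 0.87 0 0;1 -0.19 0.91 0 0 END [568.6 161. ]
1 -0.06 0.93 0 0;1 0.07 0.93 0 0;1 0.20 0.91 0 0;1 0.33 0.87 0 0;1 0.45 0.81 0 0;1 0.56 0.74 0 0;1 0.66 0.65 0 0;1 0.75 0.55 0 0;1 0.82 0.44 0 0;1 0.87 0.32 0 0 END [498.7 209.9]
```

Request:
carry_out(
  commands="1 0.87 -0.32 0 0;1 0.82 -0.44 0 0;1 0.75 -0.55 0 0;1 0.66 -0.66 0 0;1 0.56 -0.74 0 0;1 0.45 -0.81 0 0;1 0.33 -0.87 0 0;1 0.20 -0.91 0 0;1 0.07 -0.93 0 0;1 -0.07 -0.93 0 0",
)

```text
time: 20.85
position: [448.1, 115.2, 174.5]
eef_rot: [0.595, -3.084, -0.008]
force: [-6.2, 6.5, 2.4]
opening: 19.9
finger_force: 40.0
```

```bash
python3 -c "
from h import *
ev()"
```

```text
t 20.85 [448.1 115.2 174.5] F [-6.2  6.5  2.4] open 19.9 ff 40.0
ang -152.2 r 65.0  Fradial 2.5  Fccw -8.6
```

Request:
carry_out(
  commands="1 -0.20 -0.91 0 0;1 -0.32 -0.87 0 0;1 -0.45 -0.82 0 0;1 -0.56 -0.74 0 0;1 -0.66 -0.66 0 0;1 -0.74 -0.56 0 0;1 -0.82 -0.44 0 0;1 -0.87 -0.32 0 0;1 -0.91 -0.20 0 0;1 -0.93 -0.06 0 0",
)

```text
time: 22.1
position: [526.7, 83.8, 174.2]
eef_rot: [0.593, -3.076, 0.003]
force: [-6.5, -5.5, 4.2]
opening: 19.9
finger_force: 40.0
```

Request:
carry_out(
  commands="1 -0.93 0.07 0 0;1 -0.91 0.20 0 0;1 -0.87 0.33 0 0;1 -0.81 0.45 0 0;1 -0.74 0.56 0 0;1 -0.65 0.66 0 0;1 -0.55 0.75 0 0;1 -0.44 0.82 0 0;1 -0.32 0.87 0 0;1 -0.19 0.91 0 0",
)

```text
time: 23.35
position: [568.9, 160.1, 174.7]
eef_rot: [0.596, -3.084, 0.004]
force: [2.5, -7.0, -0.3]
opening: 19.8
finger_force: 40.0
```

Request:
carry_out(
  commands="1 -0.06 0.93 0 0;1 0.07 0.93 0 0;1 0.20 0.91 0 0;1 0.33 0.87 0 0;1 0.45 0.81 0 0;1 0.56 0.74 0 0;1 0.66 0.65 0 0;1 0 0 0 0;1 0 0 0 0",
)

```text
time: 24.48
position: [526.8, 206.9, 174.7]
eef_rot: [-0.596, 3.083, -0.001]
force: [3.6, -4.6, -1.1]
opening: 20.0
finger_force: 40.0
```

```bash
python3 -c "
from h import *
p,a=ev();rows([505.5,145.3],65,431.4,463.4,7)"
```

```text
t 24.48 [526.8 206.9 174.7] F [ 3.6 -4.6 -1.1] open 20.0 ff 40.0
ang 70.8 r 65.0  Fradial -3.1  Fccw -4.9
1 0.41 0.32 0 0;1 0.43 0.29 0 0;1 0.45 0.25 0 0;1 0.47 0.21 0 0;1 0.49 0.18 0 0;1 0.50 0.14 0 0;1 0.51 0.10 0 0 END [490.4 208.5]
```

Request:
carry_out(
  commands="1 0.41 0.32 0 0;1 0.43 0.29 0 0;1 0.45 0.25 0 0;1 0.47 0.21 0 0;1 0.49 0.18 0 0;1 0.50 0.14 0 0;1 0.51 0.10 0 0;1 0 0 0 0;1 0 0 0 0",
)

```text
time: 25.6
position: [492.4, 209.2, 174.9]
eef_rot: [-0.596, 3.08, 0.0]
force: [8.3, -5.3, -3.5]
opening: 20.1
finger_force: 40.0
```

```bash
python3 -c "
from h import *
p,a=ev()"
```

```text
t 25.60 [492.4 209.2 174.9] F [ 8.3 -5.3 -3.5] open 20.1 ff 40.0
ang 101.6 r 65.0  Fradial -6.8  Fccw -7.1
```

The nut has turned about 361°. Next I'll unload, open halfway (the inner finger must clear the stem), and lift off.

Request:
carry_out(
  commands="1 -0.2 -0.05 0 0;1 0 0 0 0;0.5 0 0 0 0;0.5 0 0 0 0;0.5 0 0 0 0;0.5 0 0 0 0;0.5 0 0 0 0;0.5 0 0 0 0",
)

```text
time: 26.6
position: [492.4, 209.4, 174.6]
eef_rot: [0.596, -3.084, -0.0]
force: [0.2, 0.0, 0.2]
opening: 43.2
finger_force: 0.0
```

Request:
carry_out(
  commands="0.5 0 0 -1 0;0.5 0 0 -2 0;0.5 0 0 -3 0;0.5 0 0 -3 0;0.5 0 0 -3 0;0.5 3 -3 0 0;0.5 3 -3 0 0;0.5 3 -3 0 0;0.5 3 -3 0 0;0.5 0 0 0 0",
)

```text
time: 27.85
position: [424.8, 51.5, 295.8]
eef_rot: [-0.592, 3.083, 0.001]
force: [0.8, 0.4, 0.4]
opening: 43.8
finger_force: 0.0
```

```bash
python3 -c "
from h import *
st();w=capture('scene');cv2.imwrite('pics/e.png',w[:,:,::-1])
for m in finder.masks_of('scene','handle_top')[:2]: print(m['conf'],m['extent'])"
```

```text
t 27.85 [424.8  51.5 295.8] F [0.8 0.4 0.4] open 43.8 ff 0.0
0.73 [382.5, 239.7, 394.7, 257.9]
```

View pics/e.png

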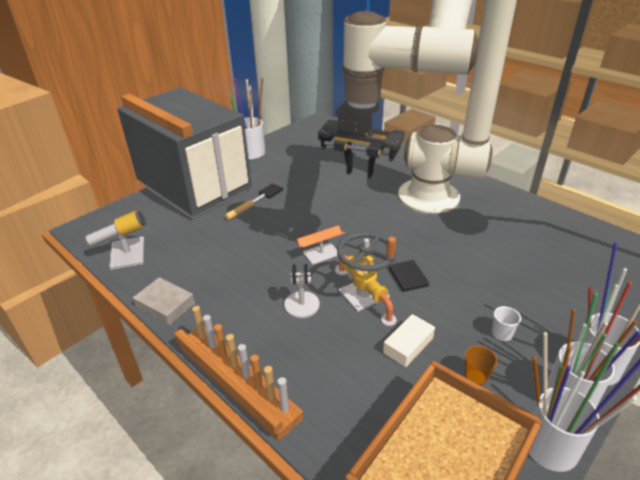

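The handle stands free at about (389, 248), the gripper is clear of everything, and the bystanders haven't moved.

```bash
python3 -c "
from h import *
print(proj('scene',np.array([492.4,209.3,209])));print(job.finish_job())"
```

```text
[391.65877957 238.74598261]
the job is handed in; nothing more can be done
None
```

I closed the gate onto its seat at about 12 N, took up about 129° of slack, and opened the valve by about one full turn of the nut (roughly 361°). I then let go of the wheel and handed the job in at about 28 s; no verdict came back, and nothing else on the bench looks moved.

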